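# Blank the reader, then hold the light probe down in its V-cradle

## Robot

A 6-joint arm with a two-finger parallel gripper is mounted at the origin on the work surface. World frame = base frame: x ahead of the robot, y to its left, z up, the work surface at z = 0. Lengths are in m, angles in rad, forces in N, time in s.
With the tool pointing down it reaches from about 0.35 to 0.85 m from the base axis. Payload 8.1 kg.
Tool frame: the origin (TCP) lies at the very end of the fingers, on their centre line; the grasp point (between the pads) lies 19 mm behind it; x points along the fingers, y is the direction in which the jaws open and shut, and the axes are right-handed (so a half turn about x gives the same grasp; the last joint's range is limited). The gripper opens to 93 mm and grips with 3 to 60 N. Pads are 15 mm wide; open, the fingers measure 128 mm over their backs; the gripper's body (75 mm by 188 mm) begins 65 mm behind the grasp point.
Start: joints at [-1.235, 0.13, 1.488, -0, 1.523, -0.085], TCP at [0.245, -0.548, 0.219] pointing down, gripper open.
Joint ranges: [-2.96, 2.96], [-0.89, 2.26], [0.02, 2.5], [-1.34, 4.48], [0, 2.73], [-2.66, 2.66]. Speed limits (rad/s): [2.39, 2.39, 2.79, 3.14, 3.14, 3.14].

## Interface

Orientations are given as a rotation vector (axis times angle).
In Python, from plant import * gives the robot as it stands. The module is installed in compiled form; this text tells all that it offers.
- The arm moves only by the tool apply_moves, never from a script. Its argument "series" is a list of rows, each an object with "jaw": the gripper's target within -1 to 1 (shut at 1, half-way at 0, fully open at -1); "linear": the shift along the tool's x, y, z normalised to -1 to 1, where 1 is 0.6 m, a list of three; "roll": the turn about the tool's x normalised to -1 to 1, where 1 is 30 degrees. A call has 1 to 20 rows; each row is the pose to reach, as a shift and turn from the pose measured when the call began, along the tool's axes at that moment; what a row does not reach only later rows make up. A row lasts 1/8 s, in which the tool goes at most 62.5 mm and 10.7 degrees, less where a joint would pass 70% of its speed; a pose out of reach is approached as far as the arm can. A call with a number of a shift or a turn outside -1 to 1 is refused whole. A call with a gripper value outside its range is refused whole. The fingers move at their own pace and stop on an object; "force" is the grip in N (left out, the last holds). Time passes only in rows, so rows that repeat a pose let the fingers close. It gives the time, the measured TCP pose, the force and the opening at its end, in the units of the state.
- read_state(): the state, without advancing time (a new reading comes with each control period).
- read_camera(name): name is "scene" or "side" or "wrist"; returns a dict with "pixels" (384x512x3 uint8, blue, green, red), "intrinsics" (3x3 intrinsics, pixels), "rvec" (rotation vector, rad) and "tvec" (3), from world to camera coordinates, as OpenCV has them; the wrist camera has in their place "tool_from_camera" (4x4, takes a point from camera to tool coordinates, whose origin is the TCP and whose axes are the tool frame's). Camera axes: x right, y down, z forward; pixel columns grow to the right and rows downward; lengths in m; the calibration is good to about 2 mm. A picture is of the moment at which its call begins: read the wrist's pose just before it. There is no depth.
- close_job(): hands the job in, once; it reports no verdict.
The state is a dict: "t": time; "q": joint angles; "dq": joint speeds; "joint_torque": joint torques, N m; "tool_pos": TCP position; "orientation": TCP orientation; "force": force on the tool from outside, world axes, zero at the start; "wrist_torque": the same for the moment, N m; "opening": finger opening in m.
Only numpy, scipy, OpenCV 4.12 (cv2) and the standard library are available. Lean on these libraries where they do the work, as an engineer would, in place of code of your own. Each camera call takes 0.05 s, during which the arm holds its last target. There are 200 camera calls.

## Task

With the V-cradle still empty, take the blank reading: squeeze the trigger of the clamped pistol reader all the way in for a moment, then let it spring back. Then take the cylindrical light probe from its grey rest, lay it lengthways in the middle of the V-cradle with its glass lens end towards the reader's nozzle, and press it straight down with about 15 N so that it bears evenly on both sloping sides; the program finishes while still holding it pressed there. Leave the two pots, the jar and the trowel alone.

Things in the scene. Friction and masses are not known exactly. Their poses are not given: they have to be found in the camera images.
- stand: Calibration stand fixed to the table, its place and yaw varying: dark steel base plate 110 x 340 x 12 mm (x, y, z) carrying the reader (-y half) and the V-cradle (+y half). Axes: y along the V groove from reader to cradle, z up, x to the side away from the reader's handle. Origin: underside of the plate, 5 mm to +y of its centre.
- v_seat (a point): Where the probe's centre lies when seated in the V-cradle, 75 mm above the table; axes as stand. The cradle is two aluminium saddles, each 18 mm thick along y, centred 38 mm either side of this point along y: 58 mm of free space between them for fingers, down to the base plate (top at 12 mm). The reader's nozzle (38 mm diameter, same axis) ends 95 mm from here towards -y.
- v_near: The sloping sides of the 90 degree V (one per saddle) on the stand's -x side: one contact line. The slopes rise from 25 mm below v_seat to about its height, 26 mm out to the side; the saddles are 72 mm wide overall. Origin: below v_seat, at table height.
- v_far: The sloping sides of the V on the stand's +x side: the other contact line, mirror image of v_near, same origin.
- trigger_pad (a point): Middle of the front (+y) face of the reader's grey trigger bar (62 mm long, 8 thick, 20 high), where it is pressed, 75 mm above the table. The bar lies beside the handle on its +y side, free from above and below; it hinges on a vertical pin at its +x end, 50 mm from here. Axes at rest as stand; this point moves 12.5 mm towards -y when squeezed.
- handle_back (a point): Back (-y) face of the reader's fixed handle, level with trigger_pad and 50 mm from it at rest, 37.5 mm when squeezed; pinch the two together from above. The black pistol-shaped reader is clamped on its side: body 56 x 125 mm, top at 98 mm; rubber handle 26 mm wide (y), 34 high, 98 long, out to the stand's -x. Axes as stand.
- trigger (a joint): Trigger angle: 0 released, 0.25 rad squeezed home against its stop. A spring brings it back: about 2 N at trigger_pad on starting, 7 N at the stop.
- probe_center (a point): Centre of the light probe, on its axis: aluminium cylinder 36 mm diameter, 120 long, 0.17 to 0.35 kg, axis along its own y. Glass lens (29 mm disc in a black ring, 4 mm proud) at its -y end; black cable stub (14 mm thick, 12 long) at its +y end. At first it lies level in the rest, axis 45 mm above the table, lens end within 60 degrees of the way it must point in the cradle.
- probe_lens (a point): Centre of the probe's lens-end face, on its axis, 60 mm from probe_center; axes as probe_center.
- rest: Grey plastic rest, 56 x 100 mm (x, y), fixed, carrying the probe at first, y along the probe: two cheeks 27 mm high (35 with the lips beside the probe) centred 43 mm either side of its middle, 74 mm of space between them for fingers above a 6 mm base. Origin: centre of its underside.
- pot_a: Square terracotta pot, 96 mm wide, 85 mm high. Bystander. Origin: centre of its underside.
- pot_b: Another pot just like it. Bystander.
- jar: Screw-top glass jar, 72 mm diameter, 110 mm high. Bystander. Origin: centre of its underside.
- trowel: Orange hand trowel lying flat, about 290 mm long, handle to its -x. Bystander. Origin: on its underside, where the blade starts.
There are look-alikes about, which are no part of the job. Of the things that look like the part that bears probe_center, the smaller one is meant.

How it is judged:
On the way, in this order (a step that is already met when the one before it is completed fails the run):
1. the trigger is squeezed all the way in (past 0.2 rad) by the fingers while the V-cradle is empty (value of joint trigger above 0.2 rad and contact force between the fingers and trigger above 1 N and distance between probe_center and v_seat above 0.1 m), for 0.15 s.
2. the trigger has sprung back (below 0.04 rad) with the fingers off it, the V-cradle still empty (value of joint trigger below 0.04 rad and contact force between the fingers and trigger below 0.5 N and distance between probe_center and v_seat above 0.1 m), for 0.1 s.
At the end, for the whole second after the job is handed in: Probe held by the fingers (over 3 N), at rest in the V, lens to the nozzle, centre within 3 mm of the seat sideways and in height, 15 mm lengthways, axis within 0.06 rad; each sloping side carries 3 to 35 N; trigger below 0.05 rad; pots, jar and trowel within 20 mm of their starts (x of probe_center in the frame of v_seat between -0.003 and 0.003 m and z of probe_center in the frame of v_seat between -0.003 and 0.003 m and y of probe_center in the frame of v_seat between -0.015 and 0.015 m and y of probe_lens in the frame of v_seat below -0.03 m and angle between the y axis of probe_center and the y axis of v_seat, either way round below 0.06 rad and contact force between probe and v_near between 3 and 35 N and contact force between probe and v_far between 3 and 35 N and contact force between the fingers and probe above 3 N and linear speed of probe below 0.01 m/s and value of joint trigger below 0.05 rad and distance of each of pot_a, pot_b, jar, trowel from where it was at the start of the episode below 0.02 m); the arm keeps its last pose, push and grip.
It fails at once if a pot is moved more than 20 mm (distance of any of pot_a, pot_b from where it was at the start of the episode above 0.02 m).
It fails at once if the jar is moved more than 20 mm (distance of jar from where it was at the start of the episode above 0.02 m).
It fails at once if the trowel is moved more than 20 mm (distance of trowel from where it was at the start of the episode above 0.02 m).
It also fails if it takes over 64 s, if anything falls off the work surface, if the arm or the gripper's body presses on something with over 40 N, if the wrist force passes 120 N, or if a joint passes its speed limit or range.

## Working session

There is one attempt and no reset: what is moved stays moved. The work goes in short steps, Python scripts to look and compute and a tool call to move; the robot and the scene stay as the last step left them, time stands still between calls to the robot, and variables do not carry over. Pictures are saved under pics/ and viewed, about 8 in all and at most 12, crops included, and the job is handed in when it is done.

Besides the shell and the picture viewer there is one more tool, called after ">>>" by a JSON object that holds its "method" and its "body", one argument or row to a line. apply_moves: Moves the arm, as the interface text tells. Its arguments: {"type":"object","properties":{"series":{"type":"array"},"force":{"type":"number"}},"required":["series"]}

```bash
mkdir -p pics
cat > h.py <<'E'
from plant import *
import numpy as np, cv2
def grab(n,f):
    c=read_camera(n); cv2.imwrite(f,c["pixels"]); np.save(f+'.npy',c,allow_pickle=True); return c
def load(f): return np.load(f+'.npy',allow_pickle=True).item()
def ray(c,u,v):
    d=np.linalg.inv(c["intrinsics"])@np.array([u,v,1.])
    if "T" in c: return c["T"][:3,3], c["T"][:3,:3]@d
    R=cv2.Rodrigues(np.array(c["rvec"],float))[0]; return -R.T@np.ravel(c["tvec"]), R.T@d
def onz(c,u,v,z):
    o,d=ray(c,u,v); return o+d*(z-o[2])/d[2]
def proj(c,p):
    p=np.atleast_2d(p).astype(float)
    if "T" in c:
        T=np.linalg.inv(c["T"]); q=p@T[:3,:3].T+T[:3,3]; q=q@np.array(c["intrinsics"]).T; return q[:,:2]/q[:,2:]
    return cv2.projectPoints(p,np.array(c["rvec"],float),np.array(c["tvec"],float),np.array(c["intrinsics"],float),None)[0][:,0]
def wrist(f):
    s=read_state(); c=read_camera("wrist"); T=np.eye(4); T[:3,:3]=cv2.Rodrigues(np.array(s["orientation"],float))[0]; T[:3,3]=s["tool_pos"]
    c["T"]=T@np.array(c["tool_from_camera"]); cv2.imwrite(f,c["pixels"]); np.save(f+'.npy',c,allow_pickle=True); return c
E
python3 - <<'E'
from h import *
for n in("scene","side"):
    c=grab(n,f"pics/{n}0.png"); o,d=ray(c,256,192); print(n,o,d)
w=wrist("pics/w0.png"); s=read_state(); print(s)
print(w["T"]); print(w["intrinsics"])
a=[cv2.imread(f"pics/{n}0.png") for n in("scene","side")]
cv2.imwrite("pics/both.png",cv2.resize(np.vstack(a),(512,768))[:, :])
E
```

```text
scene [1.31271883 0.37162356 1.01671978] [-0.60388617 -0.3242665  -0.72825886]
side [0.32243862 1.07566567 0.78836934] [ 0.15485838 -0.8311189  -0.53430005]
{'t': 0.15, 'q': array([-1.23541057e+00,  1.30978277e-01,  1.48899726e+00, -3.23752739e-05,
        1.52299307e+00, -8.54254264e-02]), 'dq': array([ 0.00216548, -0.00064947, -0.00394067,  0.00119742,  0.00047273,
        0.00028066]), 'joint_torque': array([ 7.62807977e-04, -5.60473788e+01, -4.92336130e+01,  7.67725124e-02,
        3.04632832e-02, -2.45359888e-05]), 'tool_pos': array([ 0.24495659, -0.5472572 ,  0.21785154]), 'orientation': array([ 1.98959068,  0.42634057, -1.99000495]), 'force': array([ 0.34106897,  0.38846451, -0.10584121]), 'wrist_torque': array([-0.04770042, -0.03922168,  0.0043912 ]), 'opening': 0.09335467617847099}
[[ 0.40844208 -0.88571976 -0.22062541  0.3058479 ]
 [-0.91278294 -0.3967384  -0.0970873  -0.52002748]
 [-0.00153843  0.24103765 -0.97051455  0.38426513]
 [ 0.          0.          0.          1.        ]]
[[312.91911261   0.         253.70907964]
 [  0.         312.91911261 196.14393572]
 [  0.           0.           1.        ]]
```

View pics/scene0.png

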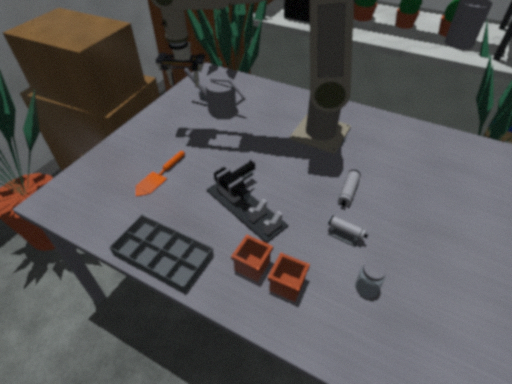

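View pics/side0.png

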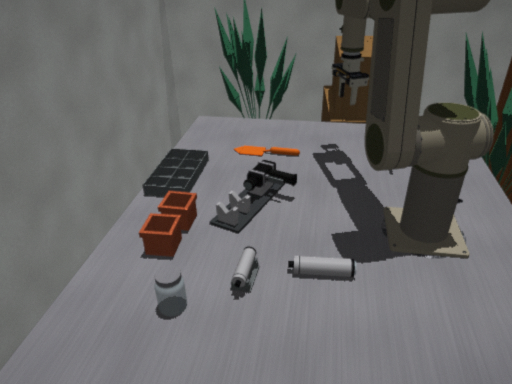

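The scene shows the stand (scene ~(245,207)) and two candidate probes: A at scene (349,188) / side (325,267), and B at scene (347,229) / side (245,268). The smaller of the two is meant. The pots are at scene (252,258) and (289,277), the jar at (371,278) and the trowel at (160,175). Next I'll take close crops.

Run:
```python
from h import *
S=load("pics/scene0.png");D=load("pics/side0.png")
def cr(c,x,y,w,h): return cv2.resize(c["pixels"][y:y+h,x:x+w],(400,300),interpolation=cv2.INTER_CUBIC)
m=np.vstack([np.hstack([cr(S,300,160,100,75),cr(D,220,230,140,105)]),np.hstack([cr(S,195,155,100,75),cr(D,205,155,100,75)])])
cv2.imwrite("pics/crop1.png",m)
for n,c,pts in(("S",S,[(349,188),(347,229),(245,207),(252,258),(289,277),(371,278),(160,175)]),("D",D,[(325,267),(245,268),(250,205),(178,210),(161,235),(171,295),(265,152)])):
  for p in pts: print(n,p,onz(c,*p,0.04).round(3))
```

```text
S (349, 188) [0.32  0.235 0.04 ]
S (347, 229) [0.509 0.29  0.04 ]
S (245, 207) [ 0.587 -0.063  0.04 ]
S (252, 258) [0.763 0.062 0.04 ]
S (289, 277) [0.769 0.194 0.04 ]
S (371, 278) [0.654 0.414 0.04 ]
S (160, 175) [ 0.6   -0.438  0.04 ]
D (325, 267) [0.294 0.252 0.04 ]
D (245, 268) [0.503 0.289 0.04 ]
D (250, 205) [ 0.545 -0.007  0.04 ]
D (178, 210) [0.771 0.057 0.04 ]
D (161, 235) [0.778 0.189 0.04 ]
D (171, 295) [0.665 0.413 0.04 ]
D (265, 152) [ 0.556 -0.395  0.04 ]
```

View pics/crop1.png

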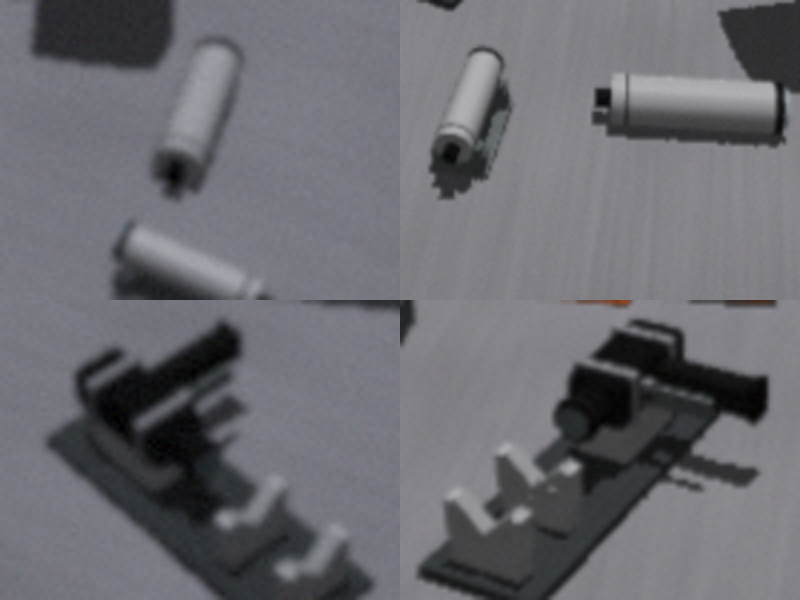

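Run:
```python
from h import *
S=load("pics/scene0.png");D=load("pics/side0.png")
P=lambda c,x,y,x0,y0,s,z:onz(c,x0+x/s,y0+y/s,z).round(3)[:2]
print("plate S",[P(S,x,y,195,155,4,.012) for x,y in((48,140),(372,285))])
print("plate D",[P(D,x,y,205,155,4,.012) for x,y in((420,0),)], [P(D,x-400,y,205,155,4,.012) for x,y in((420,273),(535,300),(720,105))])
k=400/140
print("A side",[P(D,x-400,y,220,230,k,z) for x,y,z in((613,100,.03),(785,108,.03))])
print("B side",[P(D,x-400,y,220,230,k,z) for x,y,z in((487,50,.063),(457,130,.063))])
print("A scene",[P(S,x,y,300,160,4,z) for x,y,z in((215,45,.05),(175,145,.05))])
print("B scene",[P(S,x,y,300,160,4,z) for x,y,z in((128,235,.06),(260,290,.06))])
s=read_state();print(cv2.Rodrigues(s["orientation"])[0].round(3))
```

```text
plate S [array([ 0.56 , -0.248]), array([0.572, 0.102])]
plate D [array([ 0.375, -0.449])] [array([0.661, 0.074]), array([0.562, 0.095]), array([ 0.453, -0.222])]
A side [array([0.375, 0.246]), array([0.215, 0.231])]
B side [array([0.498, 0.231]), array([0.505, 0.342])]
A scene [array([0.234, 0.224]), array([0.379, 0.233])]
B scene [array([0.507, 0.233]), array([0.511, 0.348])]
[[-0.     0.409 -0.913]
 [ 0.001 -0.913 -0.409]
 [-1.    -0.001 -0.   ]]
```

B measures ~115 mm long and A ~155 mm, so B is the probe: centre ≈(0.507,0.288), lens towards -y. The stand's y axis sits at about 71°. I'll move over the stand and look from close by.

>>> {"method": "apply_moves", "body": {
  "series": [
    {"jaw":-1,"linear":[-0.13,-0.58,-0.72],"roll":-1},
    {"jaw":-1,"linear":[-0.13,-0.58,-0.72],"roll":-1},
    {"jaw":-1,"linear":[-0.13,-0.58,-0.72],"roll":-1},
    {"jaw":-1,"linear":[-0.13,-0.58,-0.72],"roll":-1},
    {"jaw":-1,"linear":[-0.13,-0.58,-0.72],"roll":-1},
    {"jaw":-1,"linear":[-0.13,-0.58,-0.72],"roll":-1},
    {"jaw":-1,"linear":[-0.13,-0.58,-0.72],"roll":-1},
    {"jaw":-1,"linear":[-0.13,-0.58,-0.72],"roll":-1},
    {"jaw":-1,"linear":[-0.13,-0.58,-0.72],"roll":-1},
    {"jaw":-1,"linear":[-0.13,-0.58,-0.72],"roll":-1},
    {"jaw":-1,"linear":[-0.13,-0.58,-0.72],"roll":-1},
    {"jaw":-1,"linear":[-0.13,-0.58,-0.72],"roll":-1}
  ]
}}

```text
t: 1.65
tool_pos: [0.4966, -0.0544, 0.296]
orientation: [1.655, 0.845, -1.656]
force: [-0.0, -0.2, -0.3]
opening: 0.0931
```

>>> {"method": "apply_moves", "body": {
  "series": [
    {"jaw":-1,"linear":[0,0,0],"roll":-1},
    {"jaw":-1,"linear":[0,0,0],"roll":-1},
    {"jaw":-1,"linear":[0,0,0],"roll":-1},
    {"jaw":-1,"linear":[0,0,0],"roll":-1}
  ]
}}

```text
t: 2.15
tool_pos: [0.4962, -0.0558, 0.2958]
orientation: [1.288, 1.158, -1.289]
force: [-0.4, -0.6, -0.0]
opening: 0.0929
```

>>> {"method": "apply_moves", "body": {
  "series": [
    {"jaw":-1,"linear":[0,0,0],"roll":-1},
    {"jaw":-1,"linear":[0,0,0],"roll":-1},
    {"jaw":-1,"linear":[0,0,0],"roll":-1},
    {"jaw":-1,"linear":[0,0,0],"roll":-1}
  ]
}}

```text
t: 2.65
tool_pos: [0.4959, -0.0565, 0.2957]
orientation: [0.902, 1.378, -0.902]
force: [-0.5, -0.5, -0.4]
opening: 0.0928
```

>>> {"method": "apply_moves", "body": {
  "series": [
    {"jaw":-1,"linear":[0,0,0],"roll":-1},
    {"jaw":-1,"linear":[0,0,0],"roll":-1},
    {"jaw":-1,"linear":[0,0,0],"roll":-1},
    {"jaw":-1,"linear":[0,0,0],"roll":-1}
  ]
}}

```text
t: 3.15
tool_pos: [0.4958, -0.0568, 0.2957]
orientation: [0.504, 1.513, -0.503]
force: [0.3, -0.5, 0.1]
opening: 0.0926
```

Run:
```python
from h import *
c=wrist("pics/w1.png");s=read_state();print(cv2.Rodrigues(s["orientation"])[0].round(3),s["q"].round(2),c["T"].round(3))
cv2.imwrite("pics/w1b.png",cv2.resize(c["pixels"],(768,576),interpolation=cv2.INTER_CUBIC))
```

```text
[[-0.002  0.601  0.8  ]
 [ 0.001  0.8   -0.601]
 [-1.    -0.    -0.002]] [-0.22 -0.16  1.64  0.    1.67 -1.14] [[ 0.6    0.777  0.19   0.443]
 [ 0.8   -0.582 -0.144 -0.017]
 [-0.001  0.238 -0.971  0.462]
 [ 0.     0.     0.     1.   ]]
```

View pics/w1b.png

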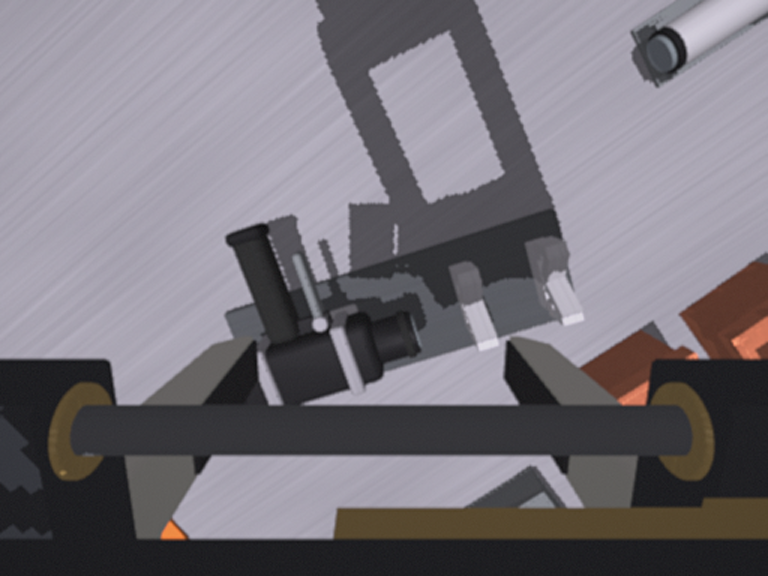

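```bash
cat > m.py <<'E'
from h import *
c=load("pics/w1.png")
P=lambda x,y,z:onz(c,(x+.5)/1.5-.5,(y+.5)/1.5-.5,z)[:2]
def show(n,L):
    for p in L: print(n,p,P(*p).round(4))
show("plate",[(553,210,.012),(583,320,.012),(226,315,.012)])
d=P(553,210,.012)-P(226,315,.012); print("yaw -x edge",np.degrees(np.arctan2(d[1],d[0])),np.linalg.norm(d))
show("sadd",[(465,265,.075),(489,348,.075),(552,240,.075),(575,322,.075)])
show("trig",[(297,256,.085),(318,320,.085)])
show("handle tip",[(229,238,.075),(268,226,.075)])
show("handle root",[(277,340,.092),(297,330,.092)])
show("nozzle",[(412,335,.075)])
show("body top strips",[(347,318,.1),(364,390,.1),(258,345,.1),(275,403,.1)])
show("lens",[(667,53,.045),(665,80,.045)])
E
python3 m.py
```

```text
plate (553, 210, 0.012) [0.5635 0.0961]
plate (583, 320, 0.012) [0.6741 0.0627]
plate (226, 315, 0.012) [ 0.4559 -0.22  ]
yaw -x edge 71.20301245688175 0.33395888214518704
sadd (465, 265, 0.075) [ 0.5413 -0.0026]
sadd (489, 348, 0.075) [ 0.6146 -0.0274]
sadd (552, 240, 0.075) [0.5671 0.0667]
sadd (575, 322, 0.075) [0.6393 0.0451]
trig (297, 256, 0.085) [ 0.4509 -0.1079]
trig (318, 320, 0.085) [ 0.5035 -0.1282]
handle tip (229, 238, 0.075) [ 0.4058 -0.1458]
handle tip (268, 226, 0.075) [ 0.4176 -0.1136]
handle root (277, 340, 0.092) [ 0.4955 -0.1643]
handle root (297, 330, 0.092) [ 0.4987 -0.1454]
nozzle (412, 335, 0.075) [ 0.5646 -0.0743]
body top strips (347, 318, 0.1) [ 0.5138 -0.104 ]
body top strips (364, 390, 0.1) [ 0.5719 -0.1311]
body top strips (258, 345, 0.1) [ 0.4884 -0.1763]
body top strips (275, 403, 0.1) [ 0.5364 -0.1984]
lens (667, 53, 0.045) [0.503  0.2286]
lens (665, 80, 0.045) [0.52   0.2175]
```

Run:
```python
from h import *
c=load("pics/w1.png")["pixels"]
m=cv2.resize(c[130:280,135:395],(780,450),interpolation=cv2.INTER_CUBIC)
cv2.imwrite("pics/w1c.png",np.clip(m.astype(float)*1.6,0,255))
```

```text
[ WARN:0@0.056] global loadsave.cpp:1063 imwrite_ Unsupported depth image for selected encoder is fallbacked to CV_8U.
```

View pics/w1c.png

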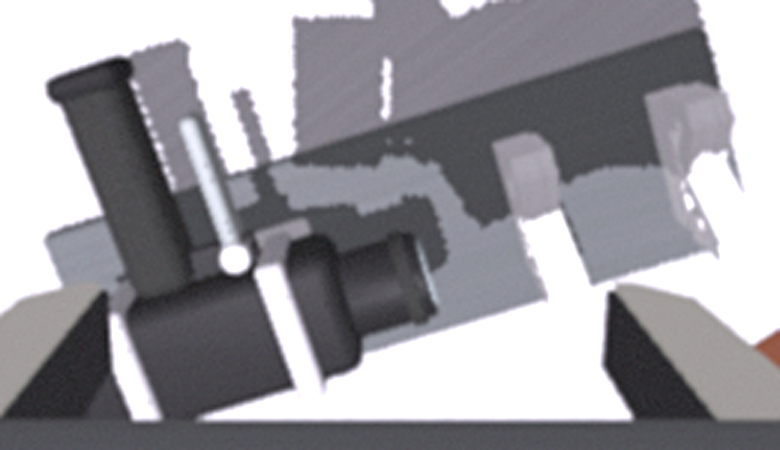

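>>> {"method": "apply_moves", "body": {
  "series": [
    {"jaw":-1,"linear":[0.15,-0.146,0.055],"roll":-0.6},
    {"jaw":-1,"linear":[0.15,-0.146,0.055],"roll":-0.6},
    {"jaw":-1,"linear":[0.15,-0.146,0.055],"roll":-0.6},
    {"jaw":-1,"linear":[0.15,-0.146,0.055],"roll":-0.6},
    {"jaw":-1,"linear":[0.15,-0.146,0.055],"roll":-0.6}
  ]
}}

```text
t: 3.82
tool_pos: [0.4707, -0.1461, 0.2074]
orientation: [0.261, 1.554, -0.26]
force: [0.5, -0.1, 0.6]
opening: 0.0928
```

Run:
```python
from h import *
c=wrist("pics/w2.png");s=read_state();print(cv2.Rodrigues(s["orientation"])[0].round(3),s["tool_pos"].round(4))
cv2.imwrite("pics/w2b.png",np.clip(cv2.resize(c["pixels"],(768,576),interpolation=cv2.INTER_CUBIC)*1.4,0,255).astype(np.uint8))
```

```text
[[ 0.001  0.325  0.946]
 [ 0.     0.946 -0.325]
 [-1.     0.     0.001]] [ 0.4708 -0.146   0.2074]
```

View pics/w2b.png

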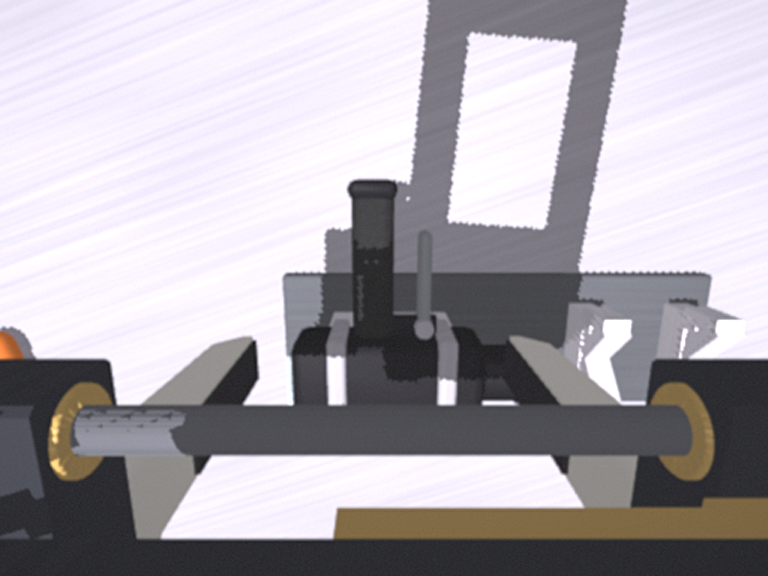

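```bash
cat > m2.py <<'E'
from h import *
c=load("pics/w2.png"); xs=np.array([.946,-.325]);ys=np.array([.325,.946])
def P(n,x,y,z):
    p=onz(c,(x+.5)/1.5-.5,(y+.5)/1.5-.5,z)[:2]; print(n,p.round(4),"X %.4f Y %.4f"%(p@xs,p@ys))
P("bar end",425,232,.085);P("bar end low",425,232,.065);P("ball",424,327,.09);P("barL",419,280,.085);P("barR",430,280,.085)
P("handL",353,260,.075);P("handR",393,260,.075);P("handtip",372,182,.075)
P("plate -",285,273,.012);P("plate +",710,273,.012)
for x,y in((571,305),(605,301),(672,303),(700,298)): P("sadd out",x,y,.076)
for x,y in((612,321),(630,321)): P("sadd1 top farside",x,y,.076)
s=read_state();t=np.array(s["tool_pos"][:2]);print("tcp",t@xs,t@ys)
E
python3 m2.py
```

```text
bar end [ 0.4476 -0.1091] X 0.4589 Y 0.0422
bar end low [ 0.4503 -0.1081] X 0.4611 Y 0.0441
ball [ 0.5039 -0.1283] X 0.5184 Y 0.0425
barL [ 0.4751 -0.1219] X 0.4890 Y 0.0391
barR [ 0.4773 -0.1153] X 0.4890 Y 0.0460
handL [ 0.451  -0.1579] X 0.4779 Y -0.0028
handR [ 0.4594 -0.1336] X 0.4780 Y 0.0229
handtip [ 0.4088 -0.1302] X 0.4291 Y 0.0097
plate - [ 0.4523 -0.219 ] X 0.4990 Y -0.0602
plate + [0.561  0.0966] X 0.4993 Y 0.2737
sadd out [ 0.5257 -0.0324] X 0.5079 Y 0.1402
sadd out [ 0.5303 -0.0107] X 0.5052 Y 0.1622
sadd out [0.546  0.0306] X 0.5066 Y 0.2064
sadd out [0.5486 0.0486] X 0.5032 Y 0.2243
sadd1 top farside [ 0.5453 -0.0093] X 0.5189 Y 0.1684
sadd1 top farside [0.5492 0.002 ] X 0.5189 Y 0.1804
tcp 0.4927930359314798 0.014855405367803302
```

>>> {"method": "apply_moves", "body": {
  "force": 25,
  "series": [
    {"jaw":-1,"linear":[0.08,-0.005,-0.004],"roll":0},
    {"jaw":-1,"linear":[0.16,-0.005,-0.004],"roll":0},
    {"jaw":-1,"linear":[0.22,-0.005,-0.004],"roll":0},
    {"jaw":-1,"linear":[0.25,-0.005,-0.004],"roll":0},
    {"jaw":-1,"linear":[0.25,-0.005,-0.004],"roll":0},
    {"jaw":-1,"linear":[0.25,-0.005,-0.004],"roll":0}
  ]
}}

```text
t: 4.62
tool_pos: [0.4692, -0.1485, 0.0594]
orientation: [0.259, 1.551, -0.26]
force: [-0.1, 0.6, 0.4]
opening: 0.0928
```

>>> {"method": "apply_moves", "body": {
  "force": 25,
  "series": [
    {"jaw":1,"linear":[0,0,0],"roll":0},
    {"jaw":1,"linear":[0,0,0],"roll":0},
    {"jaw":1,"linear":[0,0,0],"roll":0},
    {"jaw":1,"linear":[0,0,0],"roll":0},
    {"jaw":1,"linear":[0,0,0],"roll":0},
    {"jaw":1,"linear":[0,0,0],"roll":0},
    {"jaw":1,"linear":[0,0,0],"roll":0},
    {"jaw":1,"linear":[0,0,0],"roll":0}
  ]
}}

```text
t: 5.62
tool_pos: [0.4714, -0.1425, 0.0597]
orientation: [0.266, 1.549, -0.25]
force: [10.5, 30.1, 3.0]
opening: 0.0432
```

>>> {"method": "apply_moves", "body": {
  "series": [
    {"jaw":1,"linear":[0,0,0],"roll":0},
    {"jaw":1,"linear":[0,0,0],"roll":0},
    {"jaw":1,"linear":[0,0,0],"roll":0}
  ]
}}

```text
t: 6.0
tool_pos: [0.4714, -0.1422, 0.0597]
orientation: [0.267, 1.549, -0.25]
force: [1.5, 4.1, 0.7]
opening: 0.0439
```

Run:
```python
from h import *
c=wrist("pics/w3.png");s=read_state();print(s["force"],s["wrist_torque"],s["opening"],s["tool_pos"])
cv2.imwrite("pics/w3b.png",np.clip(cv2.resize(c["pixels"][60:330],(768,405),interpolation=cv2.INTER_CUBIC)*2.,0,255).astype(np.uint8))
```

```text
[2.04592246 4.23932054 0.399654  ] [ 0.60921515 -0.41175752  0.15992592] 0.04390018877236633 [ 0.47145385 -0.1421695   0.0597338 ]
```

View pics/w3b.png

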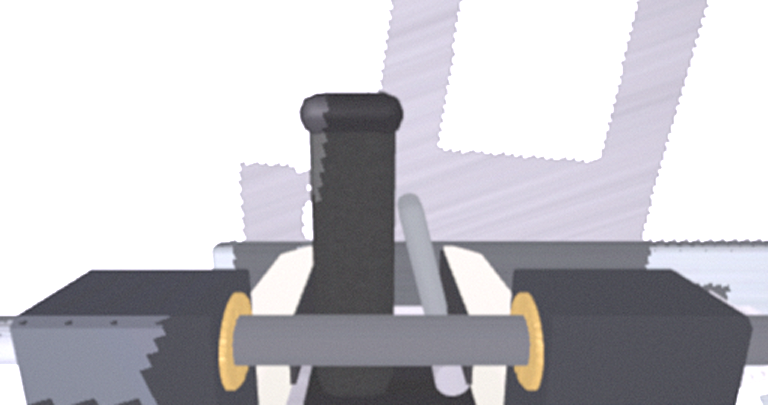

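```bash
cat > m3.py <<'E'
from h import *
c=load("pics/w3.png"); xs=np.array([.946,-.325]);ys=np.array([.325,.946])
def P(x,y,z):
    p=onz(c,(x+.5)/1.5-.5,(y+.5)/1.5-.5+60,z)[:2]; return np.array([p@xs,p@ys])
for z in(.085,):
    a,b=P(408,200,z),P(450,375,z); print(a,b,np.arctan2(b[1]-a[1],b[0]-a[0]))
    a,b=P(400,205,z),P(432,340,z); print("L",a,b,np.arctan2(b[1]-a[1],b[0]-a[0]))
    a,b=P(418,205,z),P(447,315,z); print("R",a,b,np.arctan2(b[1]-a[1],b[0]-a[0]))
print("hand",P(313,205,.075),P(395,205,.075))
E
python3 m3.py
```

```text
[0.45958189 0.02717921] [0.52110184 0.04250143] 0.24409471455280585
L [0.46117391 0.02472224] [0.50777342 0.03596893] 0.23681898635071427
R [0.46118075 0.03030802] [0.49862438 0.04066546] 0.2698664454509231
hand [ 0.46367056 -0.00358456] [0.46370383 0.0235957 ]
```

The bar's measured angle is ≈0.244 rad, so the trigger is home and has been held there. I'll release it now.

>>> {"method": "apply_moves", "body": {
  "series": [
    {"jaw":-1,"linear":[0,0,0],"roll":0},
    {"jaw":-1,"linear":[0,0,0],"roll":0},
    {"jaw":-1,"linear":[0,0,0],"roll":0},
    {"jaw":-1,"linear":[0,0,0],"roll":0},
    {"jaw":-1,"linear":[0,0,0],"roll":0},
    {"jaw":-1,"linear":[0,0,0],"roll":0},
    {"jaw":-1,"linear":[0,0,0],"roll":0},
    {"jaw":-1,"linear":[0,0,0],"roll":0},
    {"jaw":-1,"linear":[0,0,0],"roll":0}
  ]
}}

```text
t: 7.18
tool_pos: [0.4714, -0.1422, 0.0597]
orientation: [0.267, 1.549, -0.25]
force: [-0.0, 0.4, 0.2]
opening: 0.0928
```

>>> {"method": "apply_moves", "body": {
  "series": [
    {"jaw":-1,"linear":[-0.08,0,0],"roll":0},
    {"jaw":-1,"linear":[-0.16,0,0],"roll":0},
    {"jaw":-1,"linear":[-0.25,0,0],"roll":0},
    {"jaw":-1,"linear":[-0.33,0,0],"roll":0},
    {"jaw":-1,"linear":[-0.33,0,0],"roll":0},
    {"jaw":-1,"linear":[-0.33,0,0],"roll":0}
  ]
}}

```text
t: 7.92
tool_pos: [0.4698, -0.144, 0.2572]
orientation: [0.267, 1.549, -0.25]
force: [-0.7, -0.8, -0.1]
opening: 0.0931
```

Run:
```python
from h import *
c=wrist("pics/w4.png");s=read_state();R=cv2.Rodrigues(s["orientation"])[0];p=np.array(s["tool_pos"]);print(R.round(3),p.round(4),s["q"].round(2),s["opening"])
xs=np.array([.946,-.325]);ys=np.array([.325,.946])
# trigger check: dump zoom + find bar pixels along two rows
S=.554*xs+.25*ys
print("bar end/pin rest expected px",proj(c,[[*(.460*xs+.0425*ys),.085],[*(.518*xs+.0425*ys),.085]]))
z=c["pixels"].astype(int).sum(2); 
for v in range(150,235,8): print(v,z[v,270:300])
d=np.array([.505,.285,.26])-p; print("to probe tool", (R.T@d/.6).round(3))
```

```text
[[ 0.006  0.323  0.946]
 [ 0.01   0.946 -0.324]
 [-1.     0.012  0.002]] [ 0.4693 -0.1438  0.2563] [-0.41 -0.18  1.73  0.01  1.6  -1.65] 0.09324883351266029
bar end/pin rest expected px [[275.81548033 151.63460893]
 [274.85057971 203.53399541]]
150 [275 259 248 226 210 205 211 222 236 248 259 259 260 258 260 260 260 258
 260 261 259 265 262 264 259 260 259 265 263 258]
158 [259 243 215 201 217 227 223 220 211 219 248 259 259 260 256 255 255 257
 258 257 262 263 271 265 266 268 263 265 264 262]
166 [265 243 211 209 215 223 223 219 211 218 248 265 261 261 261 257 259 261
 259 259 261 256 264 262 264 262 264 262 268 261]
174 [237 224 204 208 221 223 224 218 210 216 236 243 237 241 239 237 242 237
 242 243 248 239 244 243 242 246 240 239 236 244]
182 [157 178 191 208 211 223 218 221 208 179 155 150 153 152 153 153 155 151
 156 151 152 148 153 153 153 159 154 156 148 146]
190 [155 176 200 209 216 219 219 220 204 174 153 155 153 155 154 149 154 156
 149 154 151 153 148 150 149 151 152 152 149 152]
198 [112 152 195 210 223 219 217 210 202 149 101 112 162 213 227 223 228 227
 200 161 148 151 147 147 143 152 151 147 150 153]
206 [225 260 268 266 264 265 263 261 261 267 247 165 143 218 240 236 238 238
 240 236 215 141 105  81  87  83  82  92  82  93]
214 [ 76  73  66  69  72  80  76  76  80  77  66  65 115 200 238 255 259 262
 262 255 255 255 257 242 183 105  72  64  67  68]
222 [ 81  88  79  89  87  86  89  86  88  85  91  77  93 166 238 260 266 265
 261 258 255 259 266 254 188 112  80  95  75  78]
230 [ 82  84  80  80  80  83  81  81  85  79  81  70 111 189 243 257 260 260
 254 256 254 259 260 241 163  96  74  77  76  81]
to probe tool [ 0.001  0.695 -0.175]
```

>>> {"method": "apply_moves", "body": {
  "series": [
    {"jaw":-1,"linear":[0,0.563,-0.126],"roll":1},
    {"jaw":-1,"linear":[0,0.563,-0.126],"roll":1},
    {"jaw":-1,"linear":[0,0.563,-0.126],"roll":1},
    {"jaw":-1,"linear":[0,0.563,-0.126],"roll":1},
    {"jaw":-1,"linear":[0,0.563,-0.126],"roll":1},
    {"jaw":-1,"linear":[0,0.563,-0.126],"roll":1},
    {"jaw":-1,"linear":[0,0.563,-0.126],"roll":1},
    {"jaw":-1,"linear":[0,0.563,-0.126],"roll":1}
  ]
}}

```text
t: 8.98
tool_pos: [0.5062, 0.2, 0.2582]
orientation: [0.673, 1.467, -0.658]
force: [0.4, -0.1, -0.7]
opening: 0.093
```

>>> {"method": "apply_moves", "body": {
  "series": [
    {"jaw":-1,"linear":[0,0,0],"roll":1},
    {"jaw":-1,"linear":[0,0,0],"roll":1},
    {"jaw":-1,"linear":[0,0,0],"roll":1},
    {"jaw":-1,"linear":[0,0,0],"roll":1}
  ]
}}

```text
t: 9.48
tool_pos: [0.5062, 0.1983, 0.2576]
orientation: [1.072, 1.298, -1.059]
force: [-0.3, 0.4, 0.5]
opening: 0.0933
```

>>> {"method": "apply_moves", "body": {
  "series": [
    {"jaw":-1,"linear":[0,0,0],"roll":0.4},
    {"jaw":-1,"linear":[0,0,0],"roll":0.4},
    {"jaw":-1,"linear":[0,0,0],"roll":0.4}
  ]
}}

```text
t: 9.85
tool_pos: [0.5062, 0.1978, 0.2575]
orientation: [1.225, 1.208, -1.212]
force: [-0.9, -0.7, 0.5]
opening: 0.0929
```

Run:
```python
from h import *
c=wrist("pics/w5.png");s=read_state();R=cv2.Rodrigues(s["orientation"])[0];print(R.round(3),s["tool_pos"].round(4))
cv2.imwrite("pics/w5b.png",np.clip(cv2.resize(c["pixels"],(768,576),interpolation=cv2.INTER_CUBIC)*1.2,0,255).astype(np.uint8))
```

```text
[[ 0.002  1.    -0.012]
 [ 0.008 -0.012 -1.   ]
 [-1.     0.002 -0.008]] [0.5062 0.198  0.2575]
```

View pics/w5b.png

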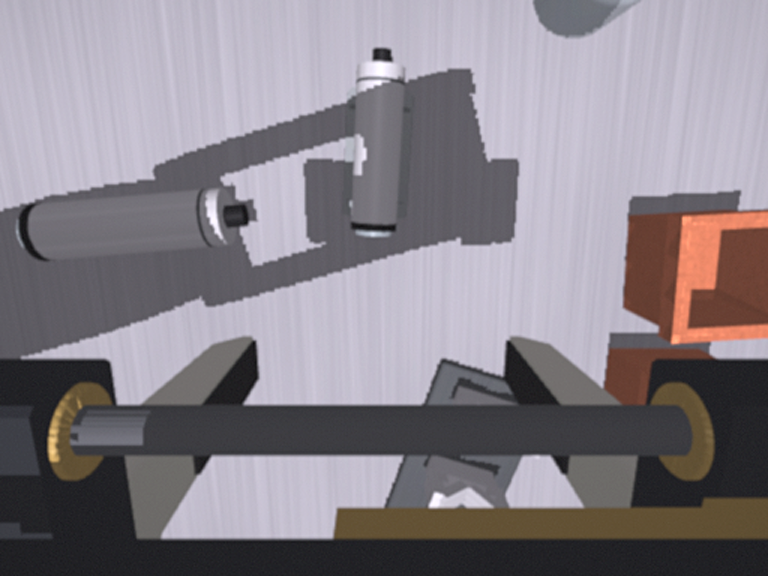

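```bash
cat > m5.py <<'E'
from h import *
c=load("pics/w5.png")
P=lambda x,y,z:onz(c,(x+.5)/1.5-.5,(y+.5)/1.5-.5,z)[:2]
print("cam",c["T"][:3,3])
L1,L2,R1,R2=[P(x,y,.047) for x,y in((351.5,215),(357,85),(397,215),(405,85))]
a,b=(L1+R1)/2,(L2+R2)/2
print(L1,R1,L2,R2,"dia",np.linalg.norm(R1-L1),np.linalg.norm(R2-L2),"axis deg",np.degrees(np.arctan2(*(b-a)[::-1])),a,b)
for p in((374,228,.063),(374,236,.061),(381,62,.063),(382,50,.052)): print(p,P(*p))
g=cv2.cvtColor(c["pixels"],cv2.COLOR_BGR2GRAY)
for v in(65,80,100,120,140): print(v,g[v,225:280])
print(g[25:165,250])
E
python3 m5.py
```

```text
cam [0.50698939 0.26297455 0.42460449]
[0.48388535 0.23779702] [0.52005363 0.23737243] [0.49050934 0.33373118] [0.52638046 0.33332199] dia 0.03617076966131332 0.03587345467612255 axis deg 86.13878887578801 [0.50196949 0.23758472] [0.5084449  0.33352659]
(374, 228, 0.063) [0.50184286 0.22882108]
(374, 236, 0.061) [0.5017219 0.2224789]
(381, 62, 0.063) [0.50855705 0.34566804]
(382, 50, 0.052) [0.50942299 0.35618076]
65 [162 161 165 166 166 163 153 139 128  96  75  73  82  91  94  94  96  96
  97  98  98  97  98  99  99 102 104 106 104 103 103 100  98  98  96  95
  96  95  95  93  93  92  93  89  80  76  76  76  77  75  74  74  78  79
  79]
80 [ 79  80  80  82  79  75  75  76  75  75  75  81  90  92  94  95  96  96
  98  98  98  96  98 100 100 102 104 106 103 102 101  99  99  97  96  99
  97  95  95  93  94  93  90  80  76  76  75  75  74  73  77  78  79  80
  78]
100 [162 162 163 162 151 151 155 155 156 153 145 137 149 163 172 179 187 196
 192 142 101  96  98 100 103 104 104 104 102 101 100  98  98  98  97  96
  95  94  95  93  93  89  79  75  76  75  75  75  73  77  79  78  80  81
  7
[... 329 characters left out ...]
 103 103 103 102 100  98  97  96  97  97  95  97  95
  96  94  92  84  76  73  73  72  72  73  76  80  80  81  79  79  79  81
  80]
[156 157 157 157 158 157 133  77  33  26  32  30  28  26  51 120 180 206
 208 206 207 207 208 208 207 188 136 123 173 209 210 178 122  97  99 101
 102 100 101 102 102 101 102 101 101 103 101 103 101 102 101 103 102 103
 101 102 103 102 102 102 104 103 104 104 104 103 103 104 103 104 105 104
 104 104 104 104 105 105 104 104 103 104 104 104 103 103 104 104 105 104
 103 104 104 104 104 104 103 104 103 104 105 104 103 102 103 103 104 103
 103 103 102 103 103 103 102 103 102 101 102 104 102 102 103  96  72  40
  24  22  57 121 166 169 144  94  74  78  78  78  80  78]
```

>>> {"method": "apply_moves", "body": {
  "force": 50,
  "series": [
    {"jaw":-1,"linear":[0.1,-0.004,-0.144],"roll":0.11},
    {"jaw":-1,"linear":[0.15,-0.004,-0.144],"roll":0.11},
    {"jaw":-1,"linear":[0.2,-0.004,-0.144],"roll":0.11},
    {"jaw":-1,"linear":[0.28,-0.004,-0.144],"roll":0.11},
    {"jaw":-1,"linear":[0.35,-0.004,-0.144],"roll":0.11},
    {"jaw":-1,"linear":[0.387,-0.004,-0.144],"roll":0.11},
    {"jaw":-1,"linear":[0.387,-0.004,-0.144],"roll":0.11},
    {"jaw":-1,"linear":[0.387,-0.004,-0.144],"roll":0.11}
  ]
}}

```text
t: 10.9
tool_pos: [0.5062, 0.2867, 0.0274]
orientation: [1.268, 1.18, -1.252]
force: [0.4, 0.1, 0.3]
opening: 0.0931
```

Run:
```python
from h import *
s=read_state();R=cv2.Rodrigues(s["orientation"])[0];p=np.array(s["tool_pos"]);print(p.round(4),R.round(3),s["force"].round(1))
print(((np.array([.5053,.286,.026])-p)@R/.6).round(4))
```

```text
[0.5062 0.2867 0.0274] [[ 0.004  0.998 -0.068]
 [ 0.009 -0.068 -0.998]
 [-1.     0.003 -0.009]] [0.4 0.1 0.3]
[ 0.0023 -0.0013  0.0013]
```

Well aligned. Closing.

>>> {"method": "apply_moves", "body": {
  "force": 50,
  "series": [
    {"jaw":1,"linear":[0.002,-0.001,0.001],"roll":0},
    {"jaw":1,"linear":[0.002,-0.001,0.001],"roll":0},
    {"jaw":1,"linear":[0.002,-0.001,0.001],"roll":0},
    {"jaw":1,"linear":[0.002,-0.001,0.001],"roll":0},
    {"jaw":1,"linear":[0.002,-0.001,0.001],"roll":0},
    {"jaw":1,"linear":[0.002,-0.001,0.001],"roll":0},
    {"jaw":1,"linear":[0.002,-0.001,0.001],"roll":0},
    {"jaw":1,"linear":[0.002,-0.001,0.001],"roll":0},
    {"jaw":1,"linear":[0.002,-0.001,0.001],"roll":0},
    {"jaw":1,"linear":[0.002,-0.001,0.001],"roll":0},
    {"jaw":1,"linear":[0.002,-0.001,0.001],"roll":0},
    {"jaw":1,"linear":[0.002,-0.001,0.001],"roll":0}
  ]
}}

```text
t: 12.4
tool_pos: [0.5054, 0.2861, 0.0261]
orientation: [1.267, 1.181, -1.253]
force: [-1.7, -0.1, -0.2]
opening: 0.0351
```

>>> {"method": "apply_moves", "body": {
  "series": [
    {"jaw":1,"linear":[-0.05,0,0],"roll":0},
    {"jaw":1,"linear":[-0.1,0,0],"roll":0},
    {"jaw":1,"linear":[-0.18,0,0],"roll":0},
    {"jaw":1,"linear":[-0.25,0,0],"roll":0},
    {"jaw":1,"linear":[-0.25,0,0],"roll":0},
    {"jaw":1,"linear":[-0.25,0,0],"roll":0},
    {"jaw":1,"linear":[-0.25,0,0],"roll":0}
  ]
}}

```text
t: 13.28
tool_pos: [0.5035, 0.2841, 0.1734]
orientation: [1.264, 1.182, -1.256]
force: [-0.2, 0.1, -2.7]
opening: 0.035
```

Run:
```python
from h import *
s=read_state();R=cv2.Rodrigues(s["orientation"])[0];p=np.array(s["tool_pos"]);print(p.round(4),R.round(3),s["force"].round(1),s["wrist_torque"].round(2),s["opening"])
```

```text
[0.5035 0.2841 0.1734] [[-0.     0.998 -0.068]
 [ 0.007 -0.068 -0.998]
 [-1.    -0.001 -0.007]] [-0.2  0.1 -2.7] [-0.04 -0.1   0.  ] 0.03504096102516878
```

>>> {"method": "apply_moves", "body": {
  "series": [
    {"jaw":1,"linear":[-0.132,0.03,0.1],"roll":0.2},
    {"jaw":1,"linear":[-0.132,0.06,0.2],"roll":0.5},
    {"jaw":1,"linear":[-0.132,0.08,0.3],"roll":0.5},
    {"jaw":1,"linear":[-0.132,0.1,0.4],"roll":0.5},
    {"jaw":1,"linear":[-0.132,0.12,0.48],"roll":0.5},
    {"jaw":1,"linear":[-0.132,0.137,0.54],"roll":0.5},
    {"jaw":1,"linear":[-0.132,0.137,0.576],"roll":0.5},
    {"jaw":1,"linear":[-0.132,0.137,0.576],"roll":0.5},
    {"jaw":1,"linear":[-0.132,0.137,0.576],"roll":0.5}
  ]
}}

```text
t: 14.4
tool_pos: [0.5616, -0.0661, 0.2489]
orientation: [1.452, 1.043, -1.447]
force: [0.7, 0.9, -3.1]
opening: 0.0348
```

Run:
```python
from h import *
c=wrist("pics/w6.png");s=read_state();R=cv2.Rodrigues(s["orientation"])[0];print(R.round(3),s["tool_pos"].round(4))
m=cv2.resize(c["pixels"][100:340,100:420],(800,600),interpolation=cv2.INTER_CUBIC)
cv2.imwrite("pics/w6b.png",np.clip(m*1.5,0,255).astype(np.uint8))
```

```text
[[-0.002  0.946 -0.323]
 [ 0.008 -0.323 -0.946]
 [-1.    -0.004 -0.007]] [ 0.5617 -0.0658  0.2492]
```

View pics/w6b.png

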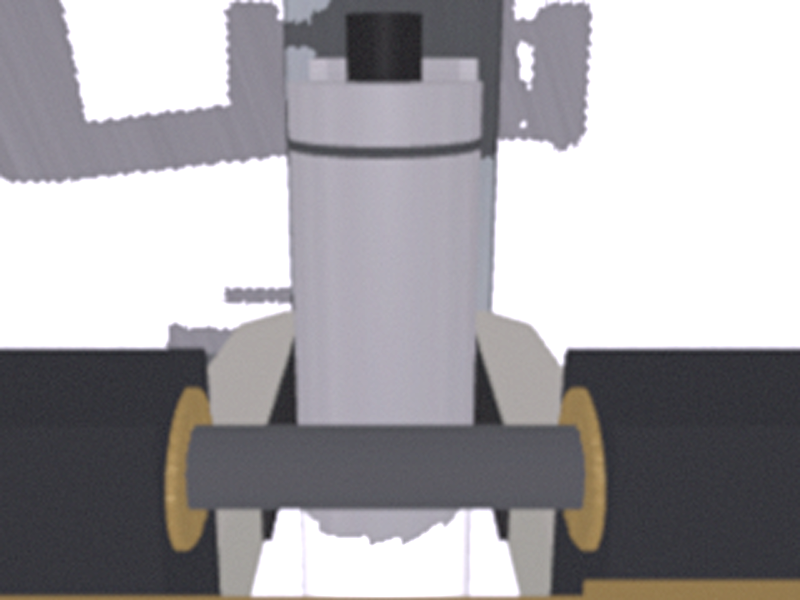

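Run:
```python
from h import *
c=load("pics/w6.png")
m=cv2.resize(c["pixels"][0:150,160:360],(800,600),interpolation=cv2.INTER_CUBIC)
cv2.imwrite("pics/w6c.png",np.clip(m*1.3,0,255).astype(np.uint8))
```

```text
(no output)
```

View pics/w6c.png

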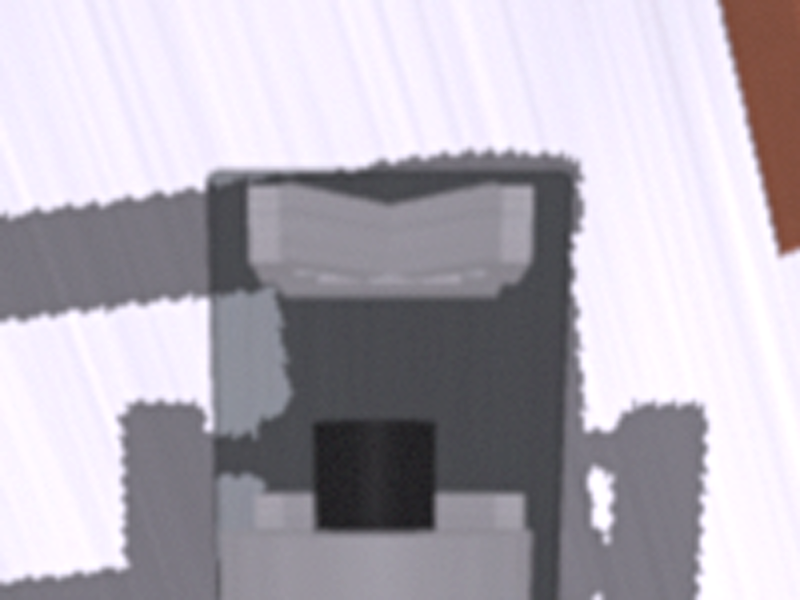

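```bash
cat > m6.py <<'E'
from h import *
c=load("pics/w6.png"); xs=np.array([.946,-.325]);ys=np.array([.325,.946])
def W(x,y,z): return onz(c,(x+.5)/4-.5+160,(y+.5)/4-.5,z)[:2]
def P(n,x,y,z):
    p=W(x,y,z); print(n,p.round(4),"X %.4f Y %.4f"%(p@xs,p@ys)); return p
print("cam",c["T"][:2,3]@xs,c["T"][:2,3]@ys,c["T"][2,3])
for z in(.076,):
    P("s2 Lf",249,184,z);P("s2 Rf",533,184,z);P("s2 Ln",251,262,z);P("s2 Rn",531,262,z)
    P("s1 Lf",255,493,z);P("s1 Rf",527,493,z)
P("flat in L",281,184,.076);P("flat in R",498,184,.076)
P("vtx",390,205,.05)
l1=P("plate L",210,175,.012);P("plate R",574,175,.012);l2=P("plate L2",217,590,.012);P("plate R2",559,590,.012)
print("edge yaw",np.degrees(np.arctan2(*(l1-l2)[::-1])))
r1,r2=W(574,175,.012),W(559,590,.012);print(np.degrees(np.arctan2(*(r1-r2)[::-1])))
# probe in tool frame: edges at axis height ~ tcp z+.019
z=c["T"][2,3]; 
s=read_state();R=cv2.Rodrigues(s["orientation"])[0];t=np.array(s["tool_pos"])
print("tcp X,Y",t[:2]@xs,t[:2]@ys)
def Q(x,y,zz): 
    p=onz(c,(x+.5)/2.5-.5+100,(y+.5)/2.5-.5,zz); return (R.T@(p-t)).round(4)
za=t[2]+.019
print("probe edges tool", Q(287,140,za+.005),Q(483,140,za+.005),Q(297,400,za+.005),Q(475,400,za+.005))
print("end",Q(385,82,za+.018),"groove ring",Q(385,155,za+.018),"cable",Q(384,14,za+.007))
E
python3 m6.py
```

```text
cam 0.5537224152917185 0.18550293717431332 0.41586621004124724
s2 Lf [0.5756 0.0756] X 0.5200 Y 0.2586
s2 Rf [0.6429 0.0525] X 0.5911 Y 0.2586
s2 Ln [0.5698 0.0583] X 0.5201 Y 0.2403
s2 Rn [0.637  0.0352] X 0.5911 Y 0.2403
s1 Lf [0.551  0.0044] X 0.5199 Y 0.1832
s1 Rf [ 0.6191 -0.0189] X 0.5918 Y 0.1833
flat in L [0.5832 0.073 ] X 0.5280 Y 0.2586
flat in R [0.6346 0.0553] X 0.5823 Y 0.2586
vtx [0.6093 0.0644] X 0.5555 Y 0.2589
plate L [0.564  0.0967] X 0.5021 Y 0.2748
plate R [0.6662 0.0616] X 0.6102 Y 0.2748
plate L2 [ 0.5229 -0.0184] X 0.5007 Y 0.1525
plate R2 [ 0.6264 -0.0538] X 0.6101 Y 0.1527
edge yaw 70.36259108484383
70.96905446851552
tcp X,Y 0.5527953295214647 0.12031567205599963
probe edges tool [-0.0233 -0.0164 -0.0921] [-0.0234  0.0168 -0.092 ] [-0.0236 -0.0159 -0.048 ] [-0.0237  0.0166 -0.048 ]
end [-0.0363  0.0002 -0.0979] groove ring [-0.0364  0.0002 -0.0876] cable [-2.520e-02  1.000e-04 -1.106e-01]
```

```bash
cat >> m6.py <<'E'
print("----")
Tc=np.array(c["tool_from_camera"]);print(Tc.round(3))
u,v=(385.5)/2.5-.5+100,(82.5)/2.5-.5+100
d=Tc[:3,:3]@np.linalg.inv(c["intrinsics"])@np.array([u,v,1]);print(u,v,d)
for x in(-.037,-.025,-.015): print(x, Tc[:3,3]+d*(x-Tc[0,3])/d[0])
print(c["intrinsics"], R, t)
E
python3 m6.py | sed -n '/----/,$p'
```

```text
----
[[ 0.    -0.241  0.971 -0.167]
 [ 1.     0.    -0.     0.   ]
 [ 0.     0.971  0.241 -0.067]
 [ 0.     0.     0.     1.   ]]
253.7 132.5 [ 1.01954043e+00 -4.88843651e-04  4.36312750e-02]
-0.037 [-0.037       0.00017579 -0.06112665]
-0.025 [-0.025       0.00017004 -0.06061311]
-0.015 [-0.015       0.00016524 -0.06018516]
[[312.91911261   0.         253.70907964]
 [  0.         312.91911261 196.14393572]
 [  0.           0.           1.        ]] [[-0.00174693  0.94630306 -0.32327613]
 [ 0.00784438 -0.32325371 -0.94627982]
 [-0.99996771 -0.00418898 -0.00685846]] [ 0.56174307 -0.06580426  0.24918956]
```

```bash
cat >> m6.py <<'E'
print("====")
print((R@Tc[:3,:3]).round(3),c["T"].round(3), (R@Tc[:3,3]+t).round(4))
p=onz(c,u,v,za+.018);print(p, R.T@(p-t), za)
E
python3 m6.py | sed -n '/====/,$p'
```

```text
====
[[ 0.946 -0.313 -0.08 ]
 [-0.323 -0.92  -0.22 ]
 [-0.005  0.234 -0.972]] [[ 0.946 -0.314 -0.081  0.584]
 [-0.324 -0.92  -0.22  -0.004]
 [-0.005  0.234 -0.972  0.416]
 [ 0.     0.     0.     1.   ]] [ 0.5838 -0.0041  0.4162]
[ 0.58164646 -0.00867173  0.28618956] [-0.03658541  0.00021134 -0.06075141] 0.26818956385664877
```

```bash
python3 m6.py | sed -n '2,7p;15,19p'
python3 - <<'E'
from h import *
s=read_state();R=cv2.Rodrigues(s["orientation"])[0];p=np.array(s["tool_pos"])
xs=np.array([.946,-.325]);ys=np.array([.325,.946]);seat=.5556*xs+.2118*ys
print("seat",seat)
for z in(.13,.066,.056): print(z,((np.array([*seat,z])-p)@R/.6).round(4))
print(np.degrees(np.arctan2(R[1,1],R[0,1])),s["force"])
E
```

```text
s2 Lf [0.5756 0.0756] X 0.5200 Y 0.2586
s2 Rf [0.6429 0.0525] X 0.5911 Y 0.2586
s2 Ln [0.5698 0.0583] X 0.5201 Y 0.2403
s2 Rn [0.637  0.0352] X 0.5911 Y 0.2403
s1 Lf [0.551  0.0044] X 0.5199 Y 0.1832
s1 Rf [ 0.6191 -0.0189] X 0.5918 Y 0.1833
edge yaw 70.36259108484383
70.96905446851552
tcp X,Y 0.5527953295214647 0.12031567205599963
probe edges tool [-0.0233 -0.0164 -0.0921] [-0.0234  0.0168 -0.092 ] [-0.0236 -0.0159 -0.048 ] [-0.0237  0.0166 -0.048 ]
end [-0.0363  0.0002 -0.0979] groove ring [-0.0364  0.0002 -0.0876] cable [-2.520e-02  1.000e-04 -1.106e-01]
seat [0.5944326 0.0197928]
0.13 [ 0.1997  0.0063 -0.1512]
0.066 [ 0.3063  0.0067 -0.1505]
0.056 [ 0.323   0.0068 -0.1504]
-18.859981892113336 [ 0.1719399   0.33382866 -3.25234588]
```

>>> {"method": "apply_moves", "body": {
  "series": [
    {"jaw":1,"linear":[0,0.006,-0.07],"roll":0},
    {"jaw":1,"linear":[0,0.006,-0.12],"roll":0},
    {"jaw":1,"linear":[0.02,0.006,-0.15],"roll":0},
    {"jaw":1,"linear":[0.08,0.006,-0.15],"roll":0},
    {"jaw":1,"linear":[0.14,0.006,-0.15],"roll":0},
    {"jaw":1,"linear":[0.2,0.006,-0.15],"roll":0},
    {"jaw":1,"linear":[0.26,0.007,-0.15],"roll":0},
    {"jaw":1,"linear":[0.3,0.007,-0.15],"roll":0},
    {"jaw":1,"linear":[0.306,0.007,-0.15],"roll":0},
    {"jaw":1,"linear":[0.306,0.007,-0.15],"roll":0},
    {"jaw":1,"linear":[0.306,0.007,-0.15],"roll":0}
  ]
}}

```text
t: 15.82
tool_pos: [0.5956, 0.0194, 0.0678]
orientation: [1.453, 1.041, -1.444]
force: [0.7, 0.4, -2.9]
opening: 0.0351
```

```bash
cat > st.py <<'E'
from h import *
s=read_state();R=cv2.Rodrigues(s["orientation"])[0];p=np.array(s["tool_pos"])
xs=np.array([.946,-.325]);ys=np.array([.325,.946]);f=np.array(s["force"])
print("t",s["t"],"X %.4f Y %.4f Z %.4f"%(p[:2]@xs,p[:2]@ys,p[2]),"F x %.1f y %.1f z %.1f"%(f[:2]@xs,f[:2]@ys,f[2]),s["opening"],R.round(3)[2])
print(((np.array([*(.5556*xs+.2118*ys),.056])-p)@R/.6).round(4),s["wrist_torque"].round(2))
E
python3 st.py
```

```text
t 15.825 X 0.5571 Y 0.2120 Z 0.0678 F x 0.5 y 0.7 z -2.9 0.03510313431439112 [-1.    -0.002 -0.007]
[ 0.0197 -0.002   0.0002] [-0.02 -0.06 -0.05]
```

Correct the sideways offset by 1.2 mm, then lower in steps.

>>> {"method": "apply_moves", "body": {
  "series": [
    {"jaw":1,"linear":[0.005,-0.002,0],"roll":0},
    {"jaw":1,"linear":[0.01,-0.002,0],"roll":0},
    {"jaw":1,"linear":[0.015,-0.002,0],"roll":0},
    {"jaw":1,"linear":[0.015,-0.002,0],"roll":0},
    {"jaw":1,"linear":[0.018,-0.002,0],"roll":0},
    {"jaw":1,"linear":[0.018,-0.002,0],"roll":0}
  ]
}}

```text
t: 16.58
tool_pos: [0.5944, 0.0199, 0.0569]
orientation: [1.453, 1.041, -1.444]
force: [0.6, 0.5, -2.4]
opening: 0.0348
```

```bash
python3 st.py
```

```text
t 16.575 X 0.5559 Y 0.2120 Z 0.0569 F x 0.4 y 0.6 z -2.4 0.03480622563565075 [-1.    -0.002 -0.007]
[0.0015 0.0001 0.0002] [ 0.02 -0.07  0.02]
```

>>> {"method": "apply_moves", "body": {
  "series": [
    {"jaw":1,"linear":[0.002,0,0],"roll":0},
    {"jaw":1,"linear":[0.002,0,0],"roll":0},
    {"jaw":1,"linear":[0.003,0,0],"roll":0},
    {"jaw":1,"linear":[0.003,0,0],"roll":0},
    {"jaw":1,"linear":[0.003,0,0],"roll":0}
  ]
}}

```text
t: 17.2
tool_pos: [0.5946, 0.02, 0.0566]
orientation: [1.453, 1.041, -1.444]
force: [-8.4, 1.1, 9.2]
opening: 0.0351
```

```bash
python3 st.py
```

```text
t 17.2 X 0.5560 Y 0.2121 Z 0.0566 F x -8.3 y -1.7 z 9.2 0.03506927923708618 [-1.    -0.002 -0.007]
[ 0.001  -0.0001  0.0003] [-0.04  1.12 -0.03]
```

>>> {"method": "apply_moves", "body": {
  "series": [
    {"jaw":1,"linear":[0.001,-0.001,0],"roll":0},
    {"jaw":1,"linear":[0.002,-0.001,0],"roll":0},
    {"jaw":1,"linear":[0.003,-0.001,0],"roll":0},
    {"jaw":1,"linear":[0.003,-0.001,0],"roll":0},
    {"jaw":1,"linear":[0.003,-0.001,0],"roll":0},
    {"jaw":1,"linear":[0.003,-0.001,0],"roll":0}
  ]
}}

```text
t: 17.95
tool_pos: [0.5943, 0.0201, 0.0563]
orientation: [1.453, 1.041, -1.443]
force: [-7.2, 0.0, 11.9]
opening: 0.0351
```

```bash
python3 st.py
```

```text
t 17.95 X 0.5557 Y 0.2122 Z 0.0563 F x -6.8 y -2.3 z 11.9 0.03510446925321149 [-1.    -0.001 -0.008]
[0.0006 0.0003 0.0005] [-0.06  1.09 -0.07]
```

>>> {"method": "apply_moves", "body": {
  "series": [
    {"jaw":1,"linear":[0.002,-0.002,0],"roll":0},
    {"jaw":1,"linear":[0.003,-0.002,0],"roll":0},
    {"jaw":1,"linear":[0.003,-0.002,0],"roll":0},
    {"jaw":1,"linear":[0.003,-0.002,0],"roll":0},
    {"jaw":1,"linear":[0.003,-0.002,0],"roll":0},
    {"jaw":1,"linear":[0.003,-0.002,0],"roll":0}
  ]
}}

```text
t: 18.7
tool_pos: [0.5942, 0.0203, 0.0562]
orientation: [1.454, 1.039, -1.442]
force: [-3.9, -0.6, 11.0]
opening: 0.0351
```

```bash
python3 st.py
```

```text
t 18.7 X 0.5556 Y 0.2123 Z 0.0562 F x -3.5 y -1.8 z 11.0 0.03509013205023615 [-1.     0.001 -0.008]
[0.0003 0.0006 0.0006] [-0.25  0.64 -0.1 ]
```

>>> {"method": "apply_moves", "body": {
  "series": [
    {"jaw":1,"linear":[0.002,-0.002,0],"roll":0},
    {"jaw":1,"linear":[0.003,-0.003,0],"roll":0},
    {"jaw":1,"linear":[0.0035,-0.003,0],"roll":0},
    {"jaw":1,"linear":[0.0035,-0.003,0],"roll":0},
    {"jaw":1,"linear":[0.0035,-0.003,0],"roll":0},
    {"jaw":1,"linear":[0.0035,-0.003,0],"roll":0},
    {"jaw":1,"linear":[0.0035,-0.003,0],"roll":0}
  ]
}}

```text
t: 19.58
tool_pos: [0.5942, 0.0203, 0.0561]
orientation: [1.456, 1.036, -1.439]
force: [-2.3, -3.3, 11.6]
opening: 0.035
```

```bash
python3 st.py
python3 - <<'E'
from h import *
c=wrist("pics/w7.png")
m=cv2.resize(c["pixels"][0:240,96:416],(800,600),interpolation=cv2.INTER_CUBIC)
cv2.imwrite("pics/w7b.png",np.clip(m*1.5,0,255).astype(np.uint8))
E
```

```text
t 19.575 X 0.5555 Y 0.2123 Z 0.0561 F x -1.1 y -3.9 z 11.6 0.034964006644695074 [-1.     0.005 -0.008]
[0.0002 0.0006 0.0006] [-0.36  0.35 -0.08]
```

View pics/w7b.png

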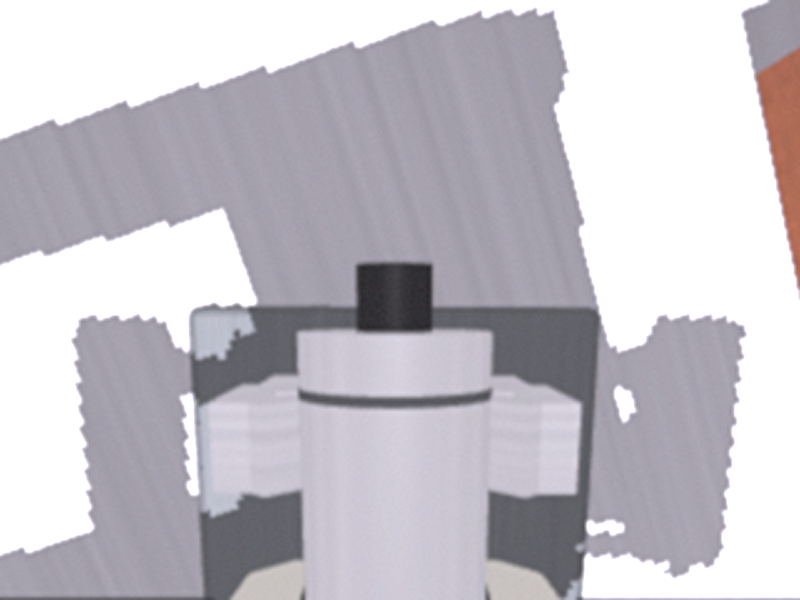

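Seated and centred: the probe edges are at columns 297 and 492 (mid 394.5), and the saddle's at 208 and 580 (mid 394). The cable end points away from the reader, so I'm handing in.

```bash
python3 -c "
from h import *
print(close_job())"
```

```text
the job is handed in; nothing more can be done
None
```

I took the blank reading, then laid the probe in the V-cradle and handed the job in at about 19.6 s with it still held pressed there. The interface gives no verdict, so the results below are my own measurements.

- **Blank reading:** I pinched the trigger against the handle with the cradle empty. The bar's angle in the wrist picture was about 0.244 rad, and after release it was back along its rest line.
- **Probe choice:** I took the shorter of the two look-alikes, in the grey rest. It measured 36 mm in diameter and about 120 mm long.
- **Last checks:**
  - **Position:** the tool was within about 0.5 mm of the measured seat sideways, lengthways and in height. The last picture shows the probe centred between the saddle edges to within a pixel, with its lens end towards the nozzle.
  - **Press:** about 14.4 N downwards (11.6 N at the wrist plus the probe's weight). Sideways force was about -1 N, so the two slopes should share the load nearly evenly; I could not measure each side separately.
- **Disagreements:**
  - The finger opening at full squeeze read 43 mm instead of the stated 37.5 mm, so I relied on the bar angle from the picture.
  - The tool kept a slight tilt, under 0.01 rad at the end.
  - First contact in the cradle was one-sided (-8 N sideways), which I evened out in three small shifts.
- **Not checked:** I took no final picture of the pots, jar and trowel, but the arm did not go near them.

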